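Turn the lazy susan to its arrow and press the last maamoul mould home

ROBOT

A 7-joint arm with a two-finger parallel gripper is mounted at the origin on the work surface. World frame = base frame: x ahead of the robot, y to its left, z up, the work surface at z = 0. Lengths are in m, angles in rad, forces in N, time in s.
With the tool pointing down it reaches from about 0.4 to 0.925 m from the base axis. Payload 4.1 kg.
Tool frame: the origin (TCP) lies midway between the tips of the shut fingers; the grasp point (between the pads) lies 19 mm behind it; x points along the fingers, z is the direction in which the jaws open and shut, and the axes are right-handed (so a half turn about x gives the same grasp; the last joint's range is limited). The gripper opens to 85 mm and grips with 20 to 120 N. Pads are 22 mm wide; open, the fingers measure 114 mm over their backs; the gripper's body (76 mm by 85 mm) begins 54 mm behind the grasp point. The pads swing forward as they close: fully open they stand 13 mm farther back than shut.
Start: joints at [1.133, 0.398, 0.045, 1.537, -0.019, 1.207, -0.051], TCP at [0.216, -0.613, 0.231] pointing down, gripper open.
Joint ranges: [-2.82, 2.82], [-0.49, 2.23], [-1.37, 1.46], [0, 2.46], [-1.36, 4.5], [0.23, 2], [-2.94, 2.94]. Speed limits (rad/s): [2.57, 2.57, 3.14, 3.14, 3.14, 3.14, 3.14].

INTERFACE

Orientations are given as a 3x3 rotation matrix whose columns are the frame's x, y, z axes.
In Python, from bench import ctrl, camera, calibration gives the robot as it stands. Calls block until the motion is done:
- ctrl.reach(position, orientation): joint-space move of the TCP to a pose.
- ctrl.move_straight(position, frame=None, vel=0.15, stop_force=None): straight line of the TCP; frame=None keeps the orientation; vel is the mean speed in m/s. With stop_force (N) it stops when the force on the tool has changed by that much, and returns True; else False.
- ctrl.goto_joints(angles): joint-space move.
- ctrl.grip(opening, grip_force=None): finger opening in m; grip_force is the grip in N (None keeps the last); returns when the fingers have stopped.
- ctrl.wait(seconds).
- ctrl.solve_ik(position, orientation): joint angles nearest the present ones, or None.
- camera(name): name is "side" or "top" or "wrist"; returns the picture (384x512x3 uint8, red, green, blue); there is no depth.
- calibration(name): a dict with "fx", "fy", "cx", "cy" (pixels), "R" (3x3) and "t" (3): a world point X has camera coordinates R X + t; the wrist camera has in their place "tool_from_camera" (4x4, takes a point from camera to tool coordinates, whose origin is the TCP and whose axes are the tool frame's). Camera axes: x right, y down, z forward; pixel columns grow to the right and rows downward; lengths in m; the calibration is good to about 2 mm. A picture is of the moment at which its call begins: read the wrist's pose just before it. calibration takes no time and is no camera call.
A pose or a line that the arm cannot do raises ctrl.Unreachable and nothing moves.
- ctrl.sign_off(): hands the job in, once; it reports no verdict.
Readings, each from a call of its own:
- ctrl.current_t(): time.
- ctrl.current_joints(): joint angles.
- ctrl.current_qd(): joint speeds.
- ctrl.current_joint_torque(): joint torques, N m.
- ctrl.current_ee_pos(): TCP position.
- ctrl.current_tcp_rot(): TCP orientation.
- ctrl.current_force(): force on the tool from outside, world axes, zero at the start.
- ctrl.current_wrist_torque(): the same for the moment, N m.
- ctrl.current_gripper_width(): finger opening in m.
Only numpy, scipy, OpenCV 4.12 (cv2) and the standard library are available. Lean on these libraries where they do the work, as an engineer would, in place of code of your own. Each camera call takes 0.05 s, during which the arm holds its last target.

TASK

Turn the lazy susan on the sideboard until the empty cut-out in its foam is lined up with the brass arrow on the base, and let it come to rest there. Then fit the loose wooden maamoul mould into that cut-out, carved face up, and press it down, without forcing it, until its head and its handle both sit right down on the bottom. Leave the cut-out still lined up with the arrow, and leave the other things on the sideboard where they are.

Things in the scene. Friction and masses are not known exactly. Their poses are not given: they have to be found in the camera images.
- base: fixed round walnut base of the lazy susan, 410 mm across, 18 mm high. Origin: centre of its underside, on the turning axis; its +x points outwards through the inlaid brass arrow, on the robot's side; z up. The arrow lies flat on the base's edge, 181 to 202 mm from the axis, tip inwards. The brass-toned tray, 356 mm across, turns on the base
- carousel (a joint): angle of the tray, rad: 0 (or any whole turn, so also 6.283) with the empty cut-out in line with the arrow; grows counter-clockwise from above; no stops; starts from 1.0 to 5.28. At angle a the cut-out lies at angle a from the arrow about the axis. Turns very freely (friction 0.05 N m, inertia 0.02 to 0.03 kg m2) and coasts on after a quick push
- tray_center (a point): centre of the tray's cream foam insert, on the turning axis at the foam's top, 50 mm above the sideboard; foam radius 172 mm. Four mould-shaped cut-outs lie in it like spokes, a quarter turn apart, heads outwards: three hold moulds that cannot come out (tops at most 52 mm above the sideboard), one is empty and shows the red foam layer at its bottom
- post (a point): top of one of the four upright brass finger posts on the tray, the one 45 degrees counter-clockwise from the empty cut-out; the others follow a quarter turn apart, midway between the cut-outs. Each is 16 mm thick, its axis 150 mm from the turning axis, its top 91 mm above the sideboard (41 mm above the foam). Pushing a post sideways turns the tray
- pointer (a point): point above the tip of the brass arrow, on base +x, 178 mm from the turning axis, 20 mm above the sideboard; fixed to the base
- pocket_mark (a point): dark tick on the tray's rim, on the centre line of the empty cut-out, 178 mm from the turning axis, 38 mm above the sideboard; turns with the tray
- pocket (a point): centre of the empty cut-out, on its firm bottom, 93.5 mm from the turning axis, 32 mm above the sideboard. Its frame turns with the tray: x outwards along the cut-out, to its wide end; z up. The cut-out is the mould's outline plus 2 mm all round (head part 58 x 58 mm, handle part 26 mm wide, 139 mm long in all), 18 mm deep; seated, the mould's axes are parallel to these
- pocket_head (a point): point on the bottom of the cut-out where mould_head belongs, 40.5 mm along +x from pocket. Sloped foam lips beside the head, from 1.5 mm below the foam's top, stand up to 2 mm into the mould's outline; they yield sideways but grip, so the mould does not sink by its weight: pushing it in takes some 10 to 24 N in all
- pocket_tail (a point): point on the bottom of the cut-out where mould_tail belongs, 55 mm along -x from pocket. Two more such lips grip the handle, 38 to 62 mm from the turning axis; fingers that hold the mould meet the foam before it is down, so it has to be let go and pushed home from above, at head and handle in turn
- mould: loose beech maamoul mould, about 65 g, lying flat, carved rosette up: 135 mm long, head 54 x 54 mm with rounded corners, 20 mm thick; handle 81 mm long, 22 mm wide, 18.5 mm thick; undersides flush. Origin: on the underside at mid-length (on the handle, 13.5 mm from the head); +x to the head, z up. Seated it is all but flush: head and handle tops 2 and 0.5 mm above the foam, 52 and 50.5 mm above the sideboard
- mould_head (a point): middle of the head on the mould's underside, 40.5 mm along +x from its origin (the mould balances about 13 mm along +x, at the head's inner edge, and a weak grip lets the head droop); the rosette above it is shallow: a fingertip pressed there rests about 20 mm above the underside
- mould_tail (a point): point near the handle's end on the mould's underside, 55 mm from the mould's origin along -x; the handle ends 12.5 mm beyond it
- bowl: clear glass candy bowl, 150 mm across, with a hinged chrome lid (shut), 103 mm high in all; origin under its centre; to be left alone
- tong: tong with teal silicone heads, 210 mm long, lying flat, 24 mm high; origin near its middle on the sideboard; to be left alone
- ramekin_a: white ceramic ramekin with sugared almonds, 87 mm across, 46 mm high; origin under its centre; to be left alone
- ramekin_b: empty white ceramic ramekin, 87 mm across, 46 mm high; origin under its centre; to be left alone
- tin: green tea tin, 76 mm across, 85 mm high; origin under its centre; to be left alone
- jar: amber glass jar, 68 mm across, 95 mm high; origin under its centre; to be left alone
There are look-alikes about, which are no part of the job. There is more than one size of the mould; the one meant has the size given above.

How it is judged:
On the way, in this order (a step that is already met when the one before it is completed fails the run):
1. the empty cut-out is in line with the arrow (tick within 10 mm of the arrow's point) and the tray has come to rest (horizontal distance between pocket_mark and pointer below 0.01 m and velocity of joint carousel between -0.05 and 0.05 rad/s), for 0.3 s.
2. the mould sits at the bottom of the cut-out, at its head and at its handle (horizontal distance between mould_head and pocket_head below 0.005 m and horizontal distance between mould_tail and pocket_tail below 0.005 m and z of each of mould_head, mould_tail in the frame of pocket below 0.0015 m and angle between mould's own z axis and vertical below 0.06 rad), for 0.2 s.
At the end, for the whole second after the job is handed in: the tray rests with the tick of the formerly empty cut-out within 10 mm (about 3 degrees) of the arrow's point, and the mould rests in that cut-out, head outwards, carved face up, head and handle each within 5 mm sideways and 1.5 mm in height of their seats (all of step 1 and all of step 2 and linear speed of mould below 0.02 m/s); the robot touches nothing.
It fails at once if the mould is forced: pressed against the foam or the lazy susan with more than 100 N (contact force between mould and base above 100 N).
It fails at once if a bystander is shifted by more than 25 mm (distance of any of bowl, tong, ramekin_a, ramekin_b, tin, jar from where it was at the start of the episode above 0.025 m).
It also fails if it takes over 72 s, if anything falls off the work surface, if the arm or the gripper's body presses on something with over 40 N, if the wrist force passes 120 N, or if a joint passes its speed limit or range.

## Working session

There is one attempt and no reset: what is moved stays moved. The work goes in short steps, each a Python script; the robot and the scene stay as the last script left them, time stands still between calls to the robot, and variables do not carry over. Pictures are saved under pics/ and viewed, and the job is handed in when it is done.

```bash
ls; mkdir -p pics; python3 - <<'E'
from bench import ctrl,camera,calibration
import cv2,numpy as np
for n in("side","top","wrist"):
    cv2.imwrite(f"pics/a_{n}.png",camera(n)[:,:,::-1])
    print(n,calibration(n))
print(ctrl.current_t(),ctrl.current_ee_pos(),ctrl.current_tcp_rot())
E
```

```text
pics
side {'fx': 482.16179946520157, 'fy': 482.16179946520157, 'cx': 253.63492801072957, 'cy': 183.0446460182656, 'R': array([[-0.9955868 , -0.09166093,  0.02012947],
       [-0.08281709,  0.75725624, -0.6478459 ],
       [ 0.04413899, -0.6466539 , -0.76150541]]), 't': array([0.50185284, 0.09695632, 1.85254894])}
top {'fx': 425.0531184086597, 'fy': 425.0531184086597, 'cx': 262.93628413322443, 'cy': 199.81880026728544, 'R': array([[ 0.02911299, -0.99955602, -0.00634074],
       [-0.99486014, -0.02835959, -0.09720618],
       [ 0.09698321,  0.00913811, -0.99524407]]), 't': array([-0.01793088,  0.49974433,  1.63371799])}
wrist {'fx': 344.66980543334324, 'fy': 344.66980543334324, 'cx': 256.7815761720241, 'cy': 193.79784078660333, 'tool_from_camera': array([[-1.01205746e-03, -2.90145808e-01,  9.56981915e-01,
        -1.43454420e-01],
       [-2.18155844e-03, -9.56979487e-01, -2.90147379e-01,
         7.44889714e-02],
       [ 9.99997108e-01, -2.38135779e-03,  3.35548195e-04,
        -4.10795350e-04],
       [ 0.00000000e+00,  0.00000000e+00,  0.00000000e+00,
         1.00000000e+00]])}
0.15 [ 0.2158695  -0.61260069  0.23050198] [[-6.42434179e-04  9.43116958e-01  3.32460510e-01]
 [ 1.37913934e-03  3.32461098e-01 -9.43115961e-01]
 [-9.99998843e-01 -1.47380561e-04 -1.51427407e-03]]
```

View pics/a_top.png

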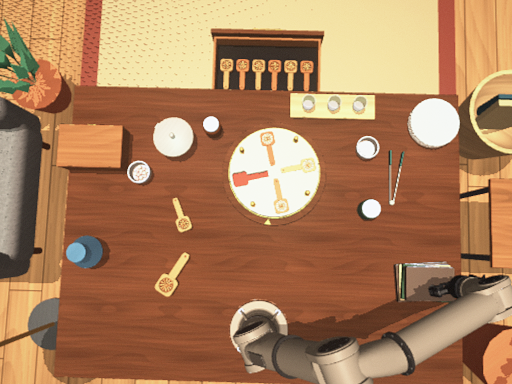

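View pics/a_side.png

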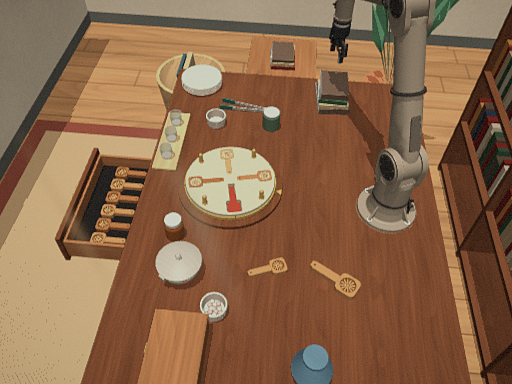

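View pics/a_wrist.png

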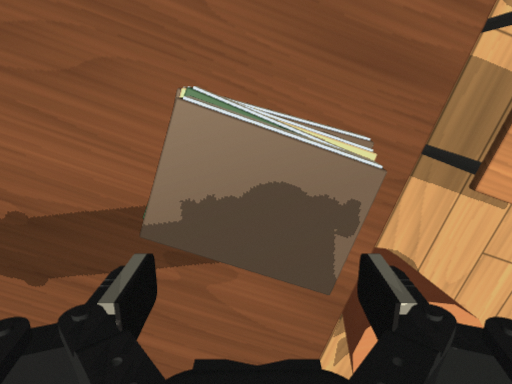

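```bash
cat > h.py <<'E'
from bench import ctrl,camera,calibration
import cv2,numpy as np
def ray(n,uv,z,pose=None):
    c=calibration(n); uv=np.atleast_2d(uv).astype(float)
    d=np.c_[(uv[:,0]-c['cx'])/c['fx'],(uv[:,1]-c['cy'])/c['fy'],np.ones(len(uv))]
    if 'R' in c: o=-c['R'].T@c['t']; D=d@c['R']
    else:
        T=c['tool_from_camera']; p,R=pose
        o=R@T[:3,3]+p; D=d@(R@T[:3,:3]).T
    s=(z-o[2])/D[:,2]
    return o+s[:,None]*D
def proj(n,X):
    c=calibration(n); p=np.atleast_2d(X)@c['R'].T+c['t']
    return np.c_[c['fx']*p[:,0]/p[:,2]+c['cx'],c['fy']*p[:,1]/p[:,2]+c['cy']]
def down(a):
    "tool pointing down, jaw axis z at world angle a"
    z=np.array([np.cos(a),np.sin(a),0]); x=np.array([0,0,-1.])
    return np.c_[x,np.cross(z,x),z]
def save(n,im): cv2.imwrite(f"pics/{n}.png",im[:,:,::-1])
E
python3 - <<'E'
from h import *
im=cv2.imread('pics/a_top.png'); hsv=cv2.cvtColor(im,cv2.COLOR_BGR2HSV)
for p in [(182,215),(172,275),(183,224),(255,180),(240,140),(267,221),(240,179),(268,170),(120,260)]: print(p,hsv[p[1],p[0]])
cv2.imwrite('pics/crop1.png',cv2.resize(im[120:300,140:330],None,fx=4,fy=3.3,interpolation=cv2.INTER_CUBIC)[:600,:800])
# wooden moulds
m=cv2.inRange(hsv,(12,60,150),(28,190,255)); m[:,:140]=0;m[:190]=0;m[310:]=0;m[:,210:]=0
n,l,s,c=cv2.connectedComponentsWithStats(m)
for i in range(1,n):
    if s[i,4]>100:
        ys,xs=np.where(l==i); X=ray('top',np.c_[xs,ys],0.019)[:,:2]
        mu=X.mean(0); U,S,V=np.linalg.svd(X-mu,full_matrices=False); t=(X-mu)@V[0];w=(X-mu)@V[1]
        print(s[i],'c',mu,'dir',V[0],'ext',t.min(),t.max(),'w',np.ptp(w))
r=cv2.inRange(hsv,(0,150,100),(8,255,255))|cv2.inRange(hsv,(172,150,100),(180,255,255)); r[:120]=0;r[230:]=0;r[:,:220]=0;r[:,330:]=0
ys,xs=np.where(r); print('red',len(xs),xs.min(),xs.max(),ys.min(),ys.max(),ray('top',[[xs.mean(),ys.mean()]],.032))
f=cv2.inRange(hsv,(15,5,200),(40,90,255)); f[:120]=0;f[230:]=0;f[:,:220]=0;f[:,330:]=0
k=max(cv2.findContours(f,0,2)[0],key=cv2.contourArea); X=ray('top',cv2.convexHull(k)[:,0],.05)
(c,rd)=cv2.minEnclosingCircle(X[:,:2].astype(np.float32)); print('foam',c,rd,cv2.fitEllipse(X[:,:2].astype(np.float32)))
E
```

```text
(182, 215) [ 25  99 249]
(172, 275) [ 23 105 245]
(183, 224) [ 14 157 201]
(255, 180) [ 51   7 253]
(240, 140) [ 10 156 149]
(267, 221) [ 31  88 252]
(240, 179) [  6 153 244]
(268, 170) [ 43  12 247]
(120, 260) [ 10 164 149]
[172 197  20  36 345] c [0.42372025 0.31455726] dir [-0.9260204  -0.37747346] ext -0.08251522736496722 0.05570980009307704 w 0.05977140230177389
[154 252  36  45 593] c [0.19297285 0.34189467] dir [-0.85561451  0.51761356] ext -0.1089656920011292 0.07387204614638908 w 0.07428567603968235
red 260 233 267 171 186 [[0.58497435 0.06461561 0.032     ]]
foam (0.6081858277320862, -0.04274570569396019) 0.17509667575359344 ((0.6080318689346313, -0.0427323542535305), (0.34778404235839844, 0.348478227853775), 96.69198608398438)
```

View pics/crop1.png

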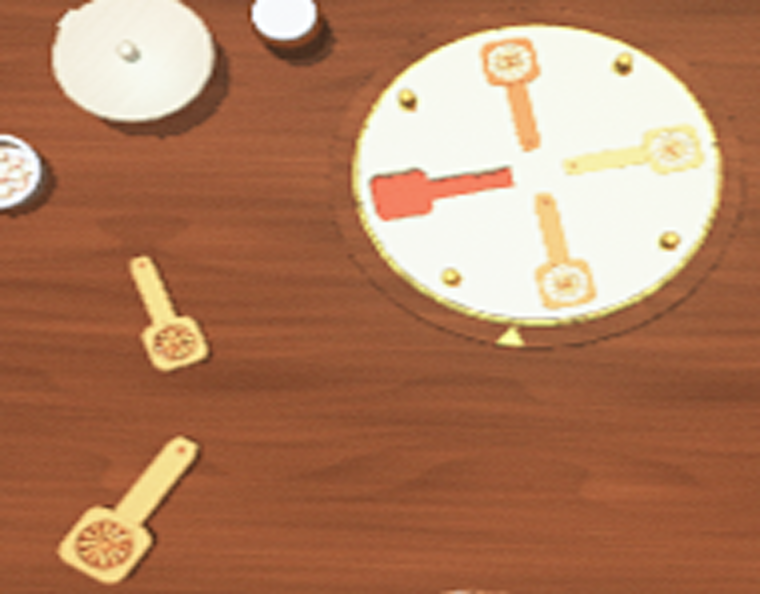

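```bash
python3 - <<'E'
from h import *
im=cv2.imread('pics/a_top.png'); hsv=cv2.cvtColor(im,cv2.COLOR_BGR2HSV)
C=np.array([.608,-.0427])
for name,seeds,z in(("post",[(242,150),(296,139),(307,193),(253,204)],.088),("arrow",[(267,221)],.018)):
  for u,v in seeds:
    m=cv2.inRange(hsv[v-7:v+8,u-7:u+8],(15,70,60),(35,255,255))
    if name=="arrow": m[:4]=0; 
    n,l,s,c=cv2.connectedComponentsWithStats(m); i=1+np.argmax(s[1:,4])
    p=c[i]+[u-7,v-7]; X=ray('top',p,z)[0,:2]; d=X-C
    print(name,p,s[i],X,'r',np.hypot(*d),'ang',np.degrees(np.arctan2(d[1],d[0])))
f=cv2.inRange(hsv,(0,90,60),(12,255,255)); 
m=np.zeros_like(f); m[165:192,228:272]=f[165:192,228:272]
n,l,s,c=cv2.connectedComponentsWithStats(m); i=1+np.argmax(s[1:,4]); print(s[i])
ys,xs=np.where(l==i); X=ray('top',np.c_[xs,ys],.036)[:,:2]
mu=X.mean(0);V=np.linalg.svd(X-mu,full_matrices=False)[2];print('red',mu,np.degrees(np.arctan2(*V[0][::-1])),np.degrees(np.arctan2(*(mu-C)[::-1])))
E
```

```text
post [241.43478261 150.        ] [ 5  4  4  7 23] [0.68139002 0.0829785 ] r 0.145537557249647 ang 59.717188917243206
post [295.17857143 139.21428571] [ 4  4  5  7 28] [ 0.72870564 -0.11988677] r 0.1432747285847893 ang -32.59740251781532
post [306.83333333 192.75      ] [ 5  4  5  6 24] [ 0.52518984 -0.16805138] r 0.15023478314518932 ang -123.44971765102889
post [252.57142857 203.9047619 ] [ 4  5  6  5 21] [0.4773613  0.03426263] r 0.15162359833452688 ang 149.49656419707617
arrow [267.92307692 221.25641026] [ 4  4 11  7 39] [ 0.41733524 -0.02533539] r 0.19145385747083726 ang 174.796197597548
[233 171  35  16 308]
red [0.58507069 0.0625678 ] -76.70086495273165 102.28816380721189
```

```bash
python3 - <<'E'
from h import *
C=np.array([.606,-.0427])
print(ctrl.current_joints())
for ph in(148,165,184,202,220):
    a=np.radians(ph); p=C+.15*np.array([np.cos(a),np.sin(a)])
    for o in(90,-90):
        q=ctrl.solve_ik([*p,.06],down(a+np.radians(o))); print(ph,o,None if q is None else q.round(2))
# candidate mould grasp and placement
t=-2.754
for o in(90,-90):
    q=ctrl.solve_ik([.424,.3146,.02],down(t+np.radians(o)));print('m',o,None if q is None else q.round(2))
    b=np.radians(174.8);q=ctrl.solve_ik([.606-.1065,-.043+.01,.07],down(b+np.radians(o)));print('p',o,None if q is None else q.round(2))
E
```

```text
[ 1.13301329  0.39904567  0.04505605  1.53755744 -0.01866265  1.20693132
 -0.05068183]
148 90 [ 0.22  0.34 -0.45  2.09  0.21  0.75 -2.49]
148 -90 [ 0.52  0.41 -0.82  2.08  0.42  0.81  0.46]
165 90 [ 0.31  0.31 -0.46  2.13  0.2   0.74 -2.11]
165 -90 [ 0.58  0.37 -0.78  2.13  0.37  0.78  0.88]
184 90 [ 0.37  0.3  -0.4   2.14  0.17  0.73 -1.64]
184 -90 [ 0.69  0.36 -0.77  2.13  0.36  0.78  1.32]
202 90 [ 0.43  0.32 -0.36  2.1   0.17  0.74 -1.22]
202 -90 [ 1.05  0.56 -1.15  2.09  0.65  0.92  1.48]
220 90 [ 0.48  0.37 -0.35  2.02  0.18  0.77 -0.84]
220 -90 [ 1.09  0.62 -1.16  2.01  0.7   0.98  1.84]
m 90 [ 0.03  0.63 -0.96  1.99  0.68  0.87 -2.49]
p 90 [ 0.31  0.35 -0.39  2.04  0.18  0.79 -1.85]
m -90 [ 0.03  0.63 -0.96  1.99  0.68  0.87  0.65]
p -90 [ 0.59  0.41 -0.73  2.03  0.36  0.83  1.13]
```

```bash
python3 - <<'E'
from h import *
C=np.array([.606,-.0427]); a=np.radians(148); p=C+.15*np.array([np.cos(a),np.sin(a)])
t0=ctrl.current_t()
ctrl.reach([*p,.2],down(a-np.pi/2)); print(ctrl.current_t()-t0)
pose=(ctrl.current_ee_pos(),ctrl.current_tcp_rot()); save('b_wrist',camera('wrist')); np.savez('b.npz',p=pose[0],R=pose[1]); print(pose,ctrl.current_t())
E
```

```text
2.4917000000000002
(array([0.47911024, 0.03560605, 0.19993569]), array([[-2.25924767e-05, -8.46817964e-01,  5.31882821e-01],
       [-1.48914772e-04,  5.31882818e-01,  8.46817953e-01],
       [-9.99999989e-01, -6.00734944e-05, -1.38120255e-04]])) 2.6917
```

View pics/b_wrist.png

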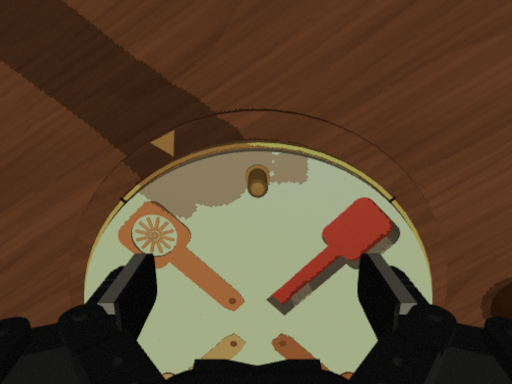

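```bash
python3 - <<'E'
from h import *
b=np.load('b.npz');P=(b['p'],b['R']); im=cv2.imread('pics/b_wrist.png'); hsv=cv2.cvtColor(im,cv2.COLOR_BGR2HSV)
cv2.imwrite('pics/b_crop.png',cv2.resize(im[100:260,90:420],(792,384),interpolation=cv2.INTER_CUBIC))
f=cv2.inRange(hsv,(25,20,100),(60,110,255)); f[260:]=0
k=max(cv2.findContours(f,0,2)[0],key=cv2.contourArea)[:,0]; h=cv2.convexHull(k)[:,0]
h=k; X=ray('wrist',h,.05,P)[:,:2]
# circle fit with radius .172 robust
from scipy.optimize import least_squares
C0=np.array([.606,-.043]); sel=abs(np.hypot(*(X-C0).T)-.172)<.008; X=X[sel]
r=least_squares(lambda c:np.hypot(*(X-c).T)-.172,C0,loss='soft_l1',f_scale=.001); print('C',r.x,len(X),np.abs(r.fun).mean())
C=r.x
def a(n,uv,z):
    x=ray('wrist',uv,z,P)[0,:2]-C; print(n,x+C,np.hypot(*x),np.degrees(np.arctan2(x[1],x[0])))
m=cv2.inRange(hsv[120:165,140:185],(12,90,110),(35,255,255)); n,l,s,c=cv2.connectedComponentsWithStats(m);i=1+np.argmax(s[1:,4]);print(s[i])
a('arrow',c[i]+[140,120],.018); a('post',(257,187),.091); a('tick',(393,200),.038); a('tick2',(123,201),.038)
E
```

```text
C [ 0.60639056 -0.04262311] 109 0.0009534233840764767
[ 11  10  23  26 306]
arrow [ 0.41151367 -0.0232799 ] 0.1958345313814659 174.3314683023755
post [0.47718947 0.03741878] 0.151985609423275 148.22120563485575
tick [0.56804318 0.12978507] 0.17662134986550923 102.53971871101194
tick2 [ 0.43467259 -0.08348146] 0.17651194434280637 -166.61598886108334
```

View pics/b_crop.png

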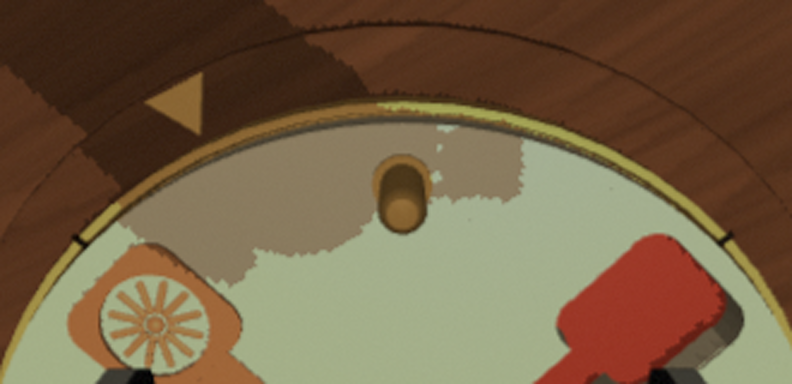

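```bash
python3 - <<'E'
from h import *
C=np.array([.6062,-.0426]); 
def P(ph): a=np.radians(ph); return [*(C+.15*np.array([np.cos(a),np.sin(a)])),.060]
t0=ctrl.current_t()
R=down(np.radians(148.1-90)); p=P(148.1)
ctrl.move_straight(p,R,vel=.15); ctrl.grip(.028,20); print(ctrl.current_t()-t0,ctrl.current_force())
for ph in np.linspace(148.1,219.4,8)[1:]:
    ctrl.move_straight(P(ph),down(np.radians(ph-90)),vel=.06)
    print(round(ph,1),ctrl.current_t()-t0,ctrl.current_force().round(1))
ctrl.wait(.3)
save('c_top',camera('top'))
E
```

```text
1.6665999999999999 [ 0.58780439  0.09163731 -0.4916866 ]
158.3 2.2583 [ 0.1 -0.6  0.1]
168.5 2.8499999999999996 [-0.4  0.2 -0.2]
178.7 3.4416 [0.4 0.1 0.5]
188.8 4.0333 [-0.2  0.3  0.5]
199.0 4.625 [-0.7  0.5  0. ]
209.2 5.2166 [-0.3 -0.3 -0.7]
219.4 5.8083 [0.3 0.6 0.6]
```

View pics/c_top.png

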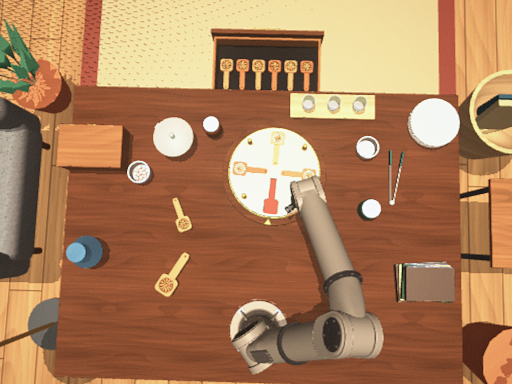

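The tray followed: the red cut-out is now at about (271,196), just above the arrow at (268,221). Next I close on the post to centre it, release slowly, and back off.

```bash
python3 - <<'E'
from h import *
ctrl.grip(.0,20); print(ctrl.current_gripper_width(),ctrl.current_force().round(1)); ctrl.wait(.3)
ctrl.grip(.022); ctrl.wait(.2); ctrl.grip(.045)
p=ctrl.current_ee_pos(); ctrl.move_straight([p[0],p[1],.2],vel=.2)
C=np.array([.6062,-.0426]); b=np.radians(174.5)
ctrl.reach([*(C+.15*np.array([np.cos(b),np.sin(b)])),.2],down(b-np.pi/2))
pose=(ctrl.current_ee_pos(),ctrl.current_tcp_rot()); save('d_wrist',camera('wrist')); np.savez('d.npz',p=pose[0],R=pose[1]); print(ctrl.current_t())
E
```

```text
0.015113920339272563 [-0.3 -0.8  1.8]
11.9333
```

View pics/d_wrist.png

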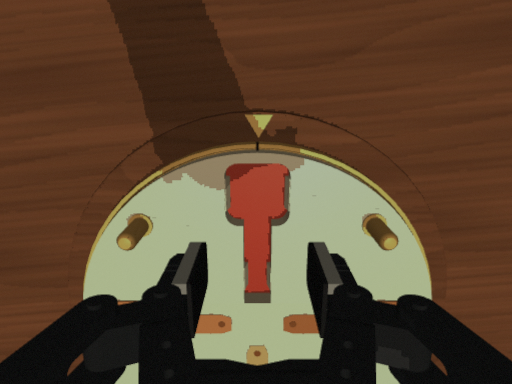

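```bash
python3 - <<'E'
from h import *
from scipy.optimize import least_squares
b=np.load('d.npz');P=(b['p'],b['R']); im=cv2.imread('pics/d_wrist.png'); hsv=cv2.cvtColor(im,cv2.COLOR_BGR2HSV)
print(ray('wrist',[(257.5,146)],.038,P),ray('wrist',[(260,137)],.019,P))
f=cv2.inRange(hsv,(25,20,100),(60,110,255)); f[290:]=0
k=max(cv2.findContours(f,0,2)[0],key=cv2.contourArea)[:,0]; X=ray('wrist',k,.05,P)[:,:2]; C0=np.array([.606,-.043]); X=X[abs(np.hypot(*(X-C0).T)-.172)<.006]
C=least_squares(lambda c:np.hypot(*(X-c).T)-.172,C0,loss='soft_l1',f_scale=.001).x; print('C',C,len(X))
# cut-out outline at foam top: non-foam region red+dark walls; left/right edges of handle and head
r=cv2.inRange(hsv,(0,120,60),(12,255,255))|cv2.inRange(hsv,(170,120,60),(180,255,255))
for row in (180,190,200,235,250,265,280):
    xs=np.where(r[row,200:310])[0]+200
    # widen by dark walls: foam edge
    notf=np.where(f[row,200:310]==0)[0]+200 
    print(row,xs.min(),xs.max(),ray('wrist',[(( xs.min()+xs.max())/2,row)],.032,P)[0,:2], notf.min(),notf.max())
d=ray('wrist',[(257.5,146)],.038,P)[0,:2]-C; print(np.hypot(*d),np.degrees(np.arctan2(d[1],d[0])))
for (u,v) in [(126,243),(389,243)]:
    d=ray('wrist',[(u,v)],.091,P)[0,:2]-C; print('post',np.hypot(*d),np.degrees(np.arctan2(d[1],d[0])))
E
```

```text
[[ 0.43114021 -0.02542122  0.038     ]] [[ 0.42594064 -0.02254501  0.019     ]]
C [ 0.60601614 -0.04251701] 104
180 230 284 [ 0.46361594 -0.02903255] 200 288
190 230 284 [ 0.4732618  -0.02997258] 226 288
200 230 284 [ 0.48307773 -0.03092919] 227 288
235 244 270 [ 0.51883989 -0.03441437] 243 270
250 244 270 [ 0.5348733 -0.0359769] 200 309
265 248 266 [ 0.55135654 -0.03758327] 200 309
280 248 266 [ 0.56830882 -0.03923534] 200 309
0.17570957543007204 174.41653258648913
post 0.1494443076574537 -140.97972019802535
post 0.14944707062848075 129.86616970418132
```

```bash
python3 - <<'E'
from h import *
t=np.radians(202.2)
ctrl.reach([.436,.3196,.2],down(t-np.pi/2)); ctrl.grip(.085,40)
pose=(ctrl.current_ee_pos(),ctrl.current_tcp_rot()); im=camera('wrist');save('e_wrist',im); np.savez('e.npz',p=pose[0],R=pose[1]); print(ctrl.current_t())
E
```

```text
13.7667
```

View pics/e_wrist.png

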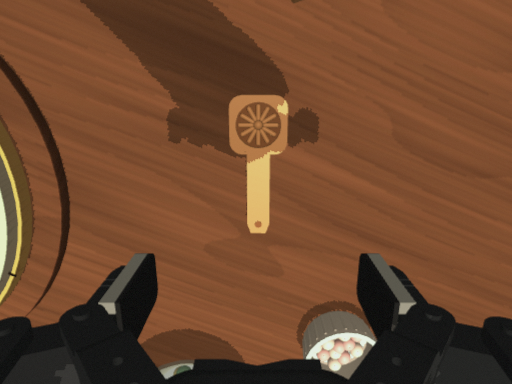

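```bash
python3 - <<'E'
from h import *
b=np.load('e.npz');P=(b['p'],b['R']); im=cv2.imread('pics/e_wrist.png'); hsv=cv2.cvtColor(im,cv2.COLOR_BGR2HSV)
print(hsv[105,240],hsv[190,258],hsv[60,150],hsv[200,400])
g=cv2.inRange(hsv,(10,80,110),(28,255,255)); m=np.zeros_like(g); m[85:245,215:305]=g[85:245,215:305]
cv2.imwrite('pics/e_m.png',m)
for rr in (108,125,145,165,180,195,210,220):
    xs=np.where(m[rr])[0]; q=ray('wrist',[(xs.min(),rr),(xs.max()+1,rr)],.019,P)[:,:2]; print(rr,xs.min(),xs.max(),q.mean(0).round(4),np.hypot(*(q[0]-q[1])).round(4))
ys=np.where(m.any(1))[0]; print(ys.min(),ys.max())
a=ray('wrist',[(258,ys.min())],.02,P)[0,:2]; z=ray('wrist',[(258,ys.max()+1)],.0185,P)[0,:2]; print(a,z,np.hypot(*(a-z)),(a+z)/2,np.degrees(np.arctan2(*(a-z)[::-1])))
E
```

```text
[ 14 148 186] [ 20 126 228] [ 12 161  84] [ 11 160 139]
108 228 300 [0.3807 0.3044] 0.0668
125 229 287 [0.3969 0.3051] 0.0547
145 230 304 [0.411  0.3199] 0.0707
165 215 304 [0.4314 0.3207] 0.0864
180 215 304 [0.4452 0.3263] 0.0875
195 215 304 [0.4593 0.332 ] 0.0886
210 215 304 [0.4738 0.338 ] 0.0898
220 215 304 [0.4837 0.342 ] 0.0906
85 244
[0.36433396 0.29132826] [0.5101803  0.35059026] 0.15742660942883407 [0.43725713 0.32095926] -157.88653157404082
```

```bash
python3 - <<'E'
from h import *
b=np.load('e.npz');P=(b['p'],b['R']); im=cv2.imread('pics/e_wrist.png'); hsv=cv2.cvtColor(im,cv2.COLOR_BGR2HSV)
g=cv2.inRange(hsv,(12,80,160),(30,255,255)); m=np.zeros_like(g); m[85:245,215:305]=g[85:245,215:305]
n,l,s,c=cv2.connectedComponentsWithStats(m); m=(l==1+np.argmax(s[1:,4]))
for rr in (108,125,145,165,180,195,210,220):
    xs=np.where(m[rr])[0]; q=ray('wrist',[(xs.min(),rr),(xs.max()+1,rr)],.019,P)[:,:2]; print(rr,xs.min(),xs.max(),q.mean(0).round(4),np.hypot(*(q[0]-q[1])).round(4))
ys=np.where(m.any(1))[0]; print(ys.min(),ys.max())
a=ray('wrist',[(258.5,ys.min())],.02,P)[0,:2]; z=ray('wrist',[(258.5,ys.max()+1)],.0185,P)[0,:2]; print(a,z,np.hypot(*(a-z)),(a+z)/2,np.degrees(np.arctan2(*(a-z)[::-1])))
E
```

```text
108 229 287 [0.3827 0.2993] 0.054
125 229 286 [0.3971 0.3046] 0.0538
145 230 286 [0.4142 0.3121] 0.0538
165 247 269 [0.432  0.3193] 0.0221
180 247 269 [0.4457 0.3249] 0.0224
195 247 269 [0.4599 0.3307] 0.0227
210 247 269 [0.4744 0.3366] 0.023
220 247 269 [0.4842 0.3406] 0.0232
95 233
[0.37213692 0.29498564] [0.49859708 0.34643518] 0.1365255483741441 [0.435367   0.32071041] -157.86135188124706
```

```bash
python3 - <<'E'
from h import *
t=np.radians(202.2); d=np.array([np.cos(t),np.sin(t)]); O=np.array([.4354,.3205]); g=O+.001*d
R=down(t-np.pi/2)
ctrl.move_straight([*g,.05],R,vel=.2)
print(ctrl.move_straight([*g,.007],R,vel=.08,stop_force=8),ctrl.current_ee_pos())
ctrl.grip(0,50); print(ctrl.current_gripper_width(),ctrl.current_ee_pos(),ctrl.current_force().round(1))
ctrl.move_straight([*g,.12],R,vel=.15); print(ctrl.current_force().round(2),ctrl.current_gripper_width(),ctrl.current_t())
save('f_side',camera('side'));save('f_wrist',camera('wrist'))
im=np.vstack([cv2.imread('pics/f_wrist.png'),]);s=cv2.imread('pics/f_side.png')[180:330,200:400]
cv2.imwrite('pics/f_s.png',cv2.resize(s,(800,600)))
E
```

```text
False [0.43433237 0.32038176 0.0068749 ]
0.020147058018516868 [0.43476044 0.32044714 0.00741651] [ 0.  -1.   2.6]
[ 0.24  0.33 -1.21] 0.020696755505148424 16.85
```

View pics/f_wrist.png

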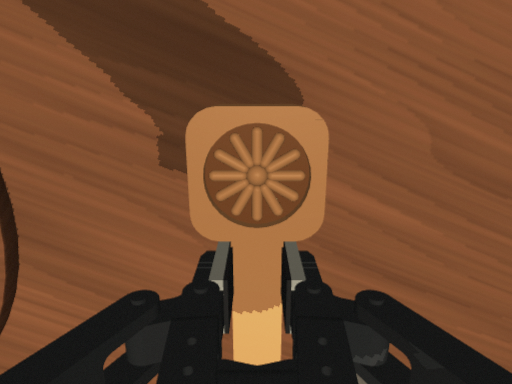

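View pics/f_s.png

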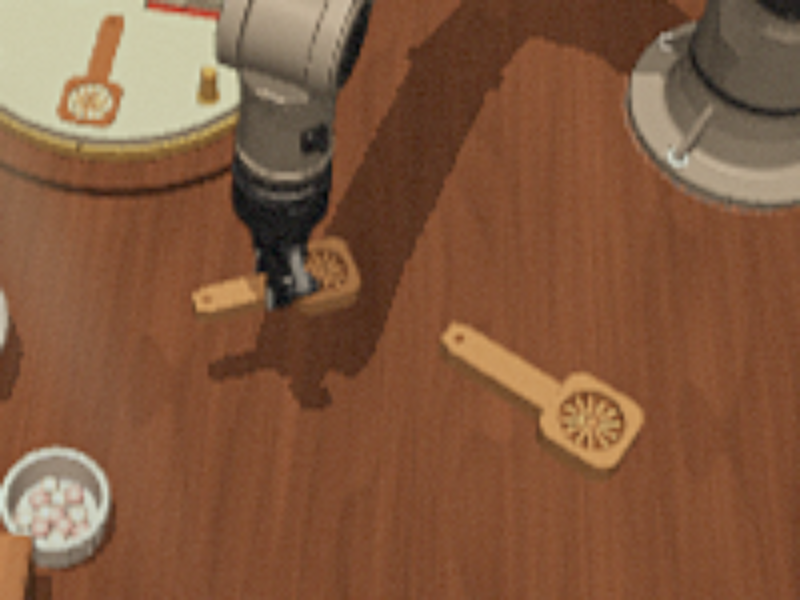

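```bash
python3 - <<'E'
from h import *
im=cv2.imread('pics/f_wrist.png');t=np.radians(202.2)
P=(np.array([.4345,.3202,.12]),down(t-np.pi/2))
d=np.array([np.cos(t),np.sin(t)]);n=np.array([-d[1],d[0]])
for uv,z in(((258,106),.133),((187,170),.133),((328,170),.133),((200,240),.133),((316,240),.133)):
    x=ray('wrist',[uv],z,P)[0,:2]-P[0][:2]; print(uv,x@d,x@n)
b=np.radians(174.4); e=np.array([np.cos(b),np.sin(b)]); C=np.array([.6061,-.0426]); T=C+.0935*e+.001*e; print(T)
R=down(b-np.pi/2)
p=ctrl.current_ee_pos(); ctrl.move_straight([p[0],p[1],.14],vel=.2)
ctrl.reach([*T,.14],R); ctrl.move_straight([*T,.085],R,vel=.12); ctrl.wait(.3)
print(ctrl.current_ee_pos(),ctrl.current_t())
save('g_wrist',camera('wrist')); save('g_side',camera('side'));s=cv2.imread('pics/g_side.png')[130:250,160:320]
cv2.imwrite('pics/g_s.png',cv2.resize(s,(800,600)))
E
```

```text
(258, 106) 0.06753368722560486 -0.0006844716520909218
(187, 170) 0.043536808733786486 0.02685444295170446
(328, 170) 0.04343014824705338 -0.02776876691025067
(200, 240) 0.01398700337124543 0.02329318748655664
(316, 240) 0.013904529782681635 -0.024529190175508166
[ 0.51205101 -0.03337842]
[ 0.51248552 -0.03345711  0.08555347] 19.4667
```

View pics/g_wrist.png

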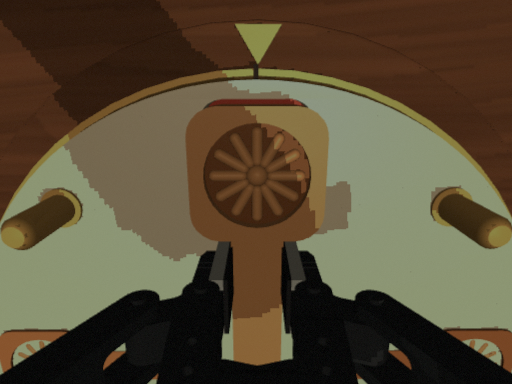

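View pics/g_s.png

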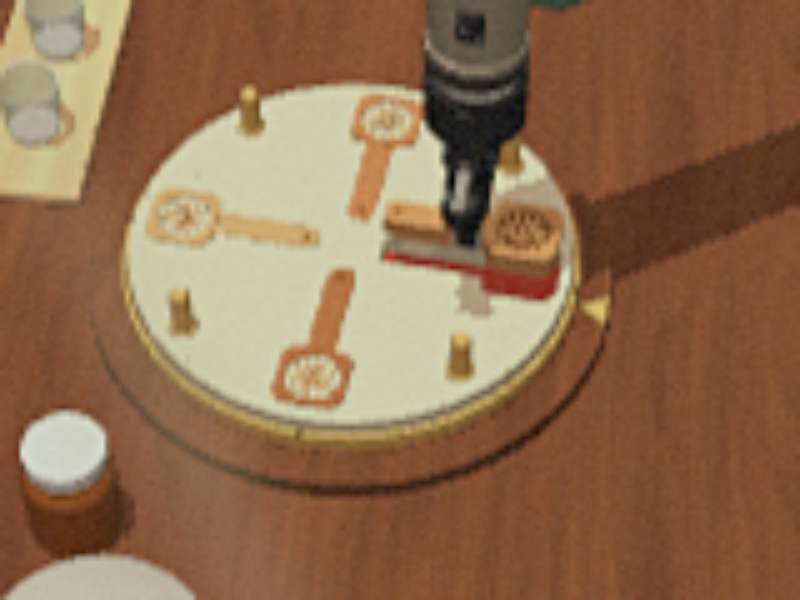

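```bash
python3 - <<'E'
from h import *
P=(ctrl.current_ee_pos(),ctrl.current_tcp_rot()); b=np.radians(174.4); e=np.array([np.cos(b),np.sin(b)]);n=np.array([-e[1],e[0]]); C=np.array([.6061,-.0426])
for nm,uv,z in(('cut outer',(257,98.5),.05),('cut L',(203,105),.05),('cut R',(309,105),.05),('head',(258,106.5),.0985),('hL',(186,150),.0985),('hR',(328.5,150),.0985),('tick',(256,73),.038),('tip',(257.5,64),.019)):
    x=ray('wrist',[uv],z,P)[0,:2]-C; print(nm,x@e,x@n)
print((P[0][:2]-C)@e,(P[0][:2]-C)@n)
im=cv2.imread('pics/g_wrist.png')[80:260,160:350];cv2.imwrite('pics/g_c.png',cv2.resize(im,(633,600),interpolation=cv2.INTER_CUBIC))
E
```

```text
cut outer 0.16339378993706336 -0.0004582290807819264
cut L 0.1603073673278163 0.026698550864625848
cut R 0.16018184880842284 -0.026587000165175793
head 0.161814316878949 -0.0008448788212603715
hL 0.14581966154404727 0.026565970690078117
hR 0.14569951619614302 -0.027628884420741382
tick 0.1759377602915879 4.247684583161602e-05
tip 0.1815775919782772 -0.0007689600762449878
0.09426279700785044 8.361752368534728e-05
```

View pics/g_c.png

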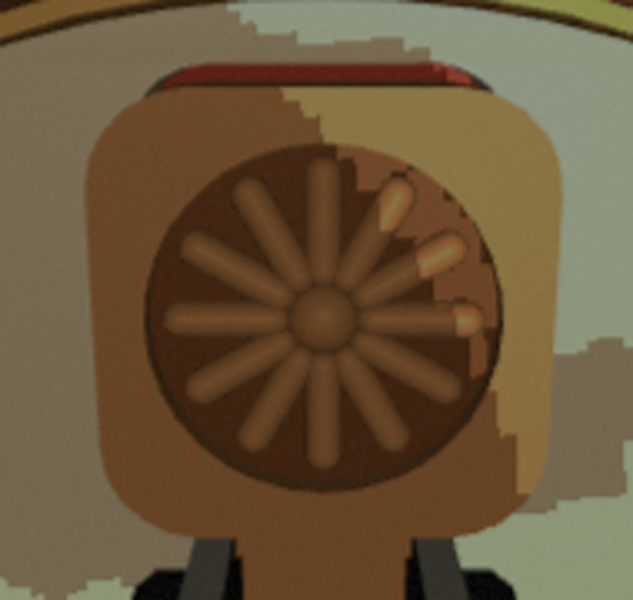

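```bash
python3 - <<'E'
from h import *
b=np.radians(174.4); e=np.array([np.cos(b),np.sin(b)]);n=np.array([-e[1],e[0]]); C=np.array([.6061,-.0426]); T=C+.0938*e+.0005*n; R=down(b-np.pi/2)
ctrl.move_straight([*T,.062],R,vel=.05); print(ctrl.current_force().round(1))
for z in(.058,.056,.054,.052,.0505):
    s=ctrl.move_straight([*T,z],R,vel=.02,stop_force=10); print(z,s,ctrl.current_ee_pos().round(4),ctrl.current_force().round(1),ctrl.current_wrist_torque().round(2))
    if s: break
print(ctrl.current_t()); save('h_wrist',camera('wrist'))
E
```

```text
[ 1.1  0.3 -0.4]
0.058 False [ 0.5127 -0.034   0.058 ] [0.1 0.4 0.1] [-0.01 -0.05 -0.03]
0.056 False [ 0.5126 -0.034   0.0559] [ 0.3 -0.4 -0.5] [-0.03 -0.01  0.01]
0.054 False [ 0.5126 -0.034   0.0538] [-0.4  0.6 -1.4] [ 0.01 -0.05 -0.05]
0.052 False [ 0.5127 -0.034   0.0519] [ 0.8 -0.1 -0.5] [ 0.05 -0.09  0.03]
0.0505 False [ 0.5129 -0.0339  0.0506] [2.1 0.8 0.2] [ 0.01 -0.17  0.03]
21.525
```

View pics/h_wrist.png

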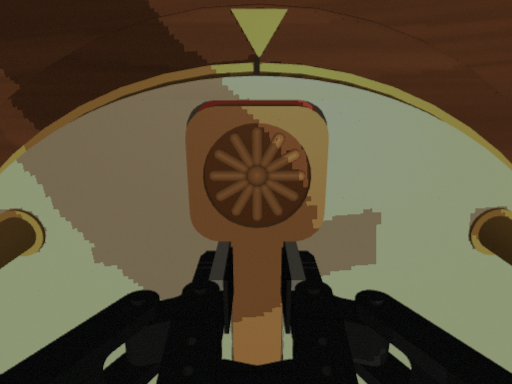

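```bash
python3 - <<'E'
from h import *
b=np.radians(174.4); e=np.array([np.cos(b),np.sin(b)]);n=np.array([-e[1],e[0]]); C=np.array([.6061,-.0426]); T=C+.0938*e+.0005*n; R=down(b-np.pi/2)
for z in(.049,.0475,.046,.0445):
    s=ctrl.move_straight([*T,z],R,vel=.02,stop_force=8); print(z,s,ctrl.current_ee_pos().round(4),ctrl.current_force().round(1),ctrl.current_wrist_torque().round(2))
    if s: break
print(ctrl.current_t())
E
```

```text
0.049 False [ 0.5131 -0.0335  0.0503] [-3.1 -0.2 11.1] [-0.04  0.66 -0.07]
0.0475 False [ 0.5131 -0.0333  0.0502] [-7.4  0.2 24. ] [-0.07  1.59 -0.21]
0.046 False [ 0.5132 -0.033   0.0501] [-11.2  -0.5  36.3] [-0.21  2.52 -0.27]
0.0445 False [ 0.5132 -0.0328  0.05  ] [-16.1  -2.2  48.8] [-0.27  3.53 -0.34]
22.575
```

```bash
python3 - <<'E'
from h import *
b=np.radians(174.4); e=np.array([np.cos(b),np.sin(b)]);n=np.array([-e[1],e[0]]); C=np.array([.6061,-.0426]); T=C+.0938*e+.0005*n; R=down(b-np.pi/2)
ctrl.move_straight([*T,.0508],R,vel=.02); print(ctrl.current_force().round(1))
ctrl.grip(.045); p=ctrl.current_ee_pos(); ctrl.move_straight([p[0],p[1],.17],R,vel=.2)
P=(ctrl.current_ee_pos(),ctrl.current_tcp_rot()); save('i_wrist',camera('wrist'));np.savez('i.npz',p=P[0],R=P[1]); save('i_side',camera('side'));s=cv2.imread('pics/i_side.png')[130:250,160:320]
cv2.imwrite('pics/i_s.png',cv2.resize(s,(800,600),interpolation=cv2.INTER_CUBIC)); print(ctrl.current_t())
E
```

```text
[0.2 0.5 1.6]
24.25
```

View pics/i_wrist.png

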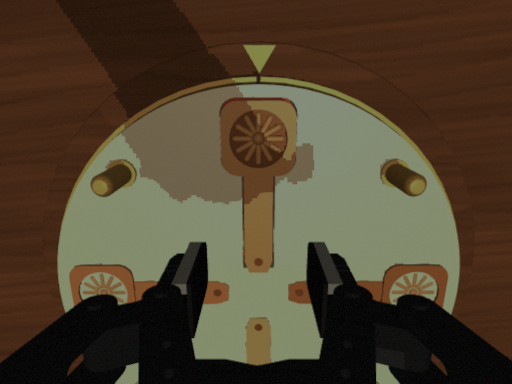

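View pics/i_s.png

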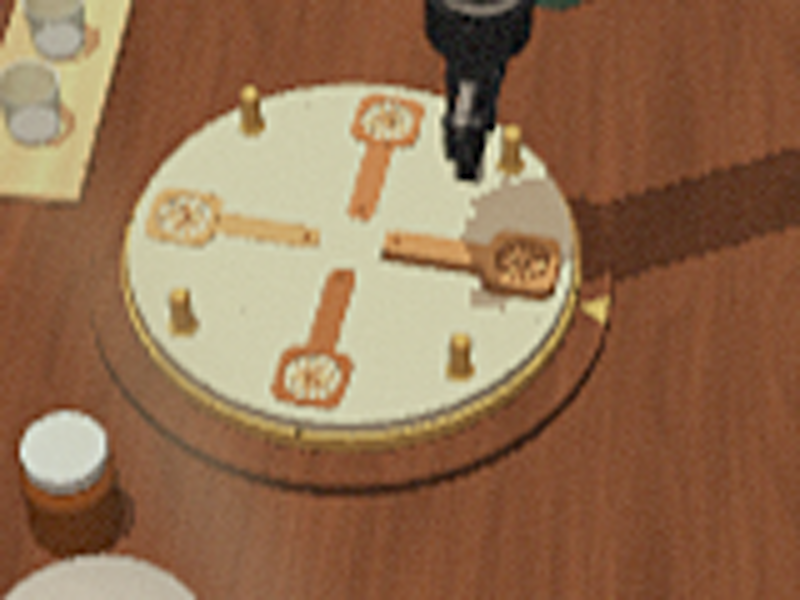

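```bash
cat > push.py <<'E'
from h import *
b=np.radians(174.4); e=np.array([np.cos(b),np.sin(b)]);n=np.array([-e[1],e[0]]); C=np.array([.6061,-.0426]); R=down(b-np.pi/2)
def push(r,z0,z1,F):
    T=C+r*e
    ctrl.move_straight([*T,z0],R,vel=.15); f0=ctrl.current_force()[2]
    z=z0
    while z>z1:
        z-=.0015; ctrl.move_straight([*T,z],R,vel=.03)
        f=ctrl.current_force()[2]-f0; p=ctrl.current_ee_pos()[2]
        print(round(z,4),p.round(4),round(f,1),end=' | ')
        if f>F: break
    ctrl.move_straight([*T,z0],R,vel=.1); print('t',ctrl.current_t())
E
python3 - <<'E'
from push import *
ctrl.grip(0,30)
push(.134,.07,.056,25)
push(.0385,.066,.0535,25)
E
```

```text
0.0685 0.069 -0.8 | 0.067 0.067 -0.3 | 0.0655 0.0654 -0.2 | 0.064 0.0639 -1.1 | 0.0625 0.0625 -0.1 | 0.061 0.0611 2.7 | 0.0595 0.0597 4.2 | 0.058 0.0581 4.1 | 0.0565 0.0565 3.6 | 0.055 0.055 4.4 | t 28.4167
0.0645 0.0644 2.3 | 0.063 0.0629 0.9 | 0.0615 0.0617 1.3 | 0.06 0.0602 3.0 | 0.0585 0.0588 3.7 | 0.057 0.0571 3.8 | 0.0555 0.0556 4.0 | 0.054 0.054 5.2 | 0.0525 0.0524 4.5 | t 31.7333
```

```bash
python3 - <<'E'
from push import *
push(.134,.06,.046,25)
push(.0385,.058,.045,25)
push(.134,.057,.046,30)
push(.0385,.056,.045,30)
E
```

```text
0.0585 0.0585 0.5 | 0.057 0.0569 1.1 | 0.0555 0.0554 -0.2 | 0.054 0.0541 0.1 | 0.0525 0.0527 2.9 | 0.051 0.0521 11.9 | 0.0495 0.0519 26.7 | t 34.5333
0.0565 0.0564 -0.3 | 0.055 0.055 0.2 | 0.0535 0.0534 -0.4 | 0.052 0.0519 0.3 | 0.0505 0.0507 2.1 | 0.049 0.0506 12.1 | 0.0475 0.0505 21.5 | 0.046 0.0504 31.2 | t 37.5833
0.0555 0.0554 1.1 | 0.054 0.0539 0.7 | 0.0525 0.0524 0.7 | 0.051 0.0521 11.9 | 0.0495 0.0519 26.1 | 0.048 0.0519 41.6 | t 40.1167
0.0545 0.0544 -0.6 | 0.053 0.053 -1.0 | 0.0515 0.0514 -0.7 | 0.05 0.0507 3.6 | 0.0485 0.0506 14.8 | 0.047 0.0505 24.5 | 0.0455 0.0504 33.8 | t 42.9083
```

```bash
python3 - <<'E'
from push import *
T=C+.09*e
ctrl.move_straight([*(C+.0385*e),.17],R,vel=.25); ctrl.reach([*(C+.15*e),.2],R); 
P=(ctrl.current_ee_pos(),ctrl.current_tcp_rot()); save('j_wrist',camera('wrist')); save('j_side',camera('side'));save('j_top',camera('top'));s=cv2.imread('pics/j_side.png')[130:250,160:320]
cv2.imwrite('pics/j_s.png',cv2.resize(s,(800,600),interpolation=cv2.INTER_CUBIC)); np.savez('j.npz',p=P[0],R=P[1]);print(ctrl.current_t())
E
```

```text
44.2
```

View pics/j_wrist.png

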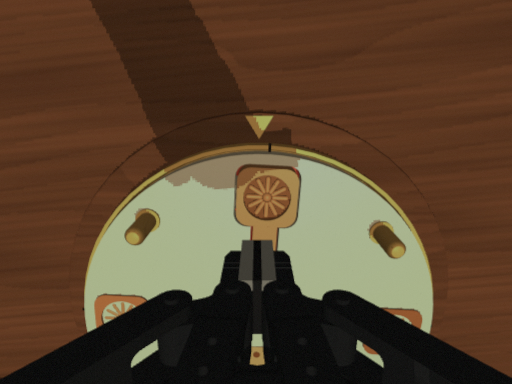

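View pics/j_s.png

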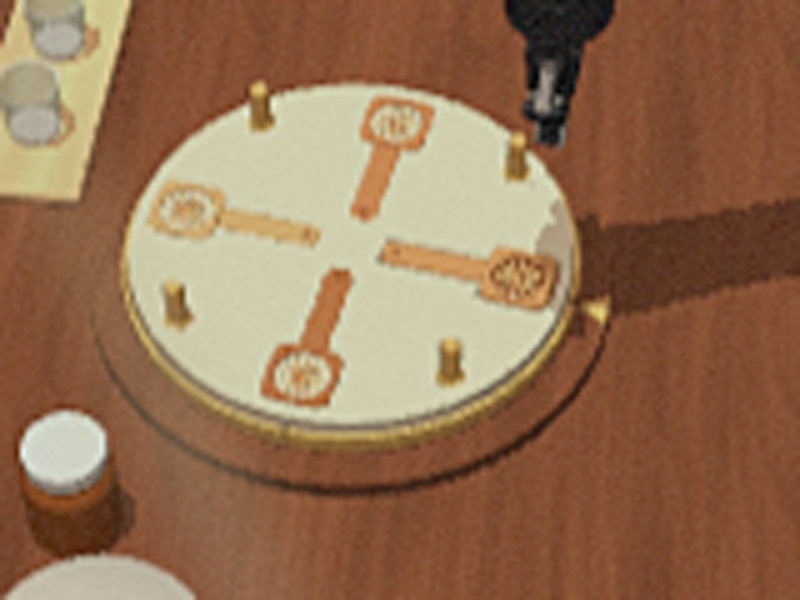

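```bash
python3 - <<'E'
from push import *
b_=np.load('j.npz');P=(b_['p'],b_['R'])
for nm,uv,z in(('tick',(270,146.5),.038),('tip',(260,137),.019),('post',(385,239),.091),('post',(396,246),.091),('postL',(134,237),.091)):
    x=ray('wrist',[uv],z,P)[0,:2]-C; print(nm,x@e,x@n,np.hypot(*x),np.degrees(np.arctan2(x@n,x@e)))
P=(ctrl.current_ee_pos(),ctrl.current_tcp_rot());im=camera('wrist')[:,:,::-1]
cv2.imwrite('pics/k_c.png',cv2.resize(im[100:260,180:340],(600,600),interpolation=cv2.INTER_CUBIC)); cv2.imwrite('pics/k.png',im); print(ctrl.current_t())
E
```

```text
tick 0.17610362898874024 -0.010763228082611438 0.17643223974592115 -3.497493974253805
tip 0.18201965158349873 -0.002032564024593486 0.18203099977501727 -0.6397798202941969
post 0.11065193182263856 -0.1006685128723553 0.14959277890330608 -42.295184641349806
post 0.10455351820672446 -0.11007702727696925 0.15181696250267457 -46.47417935895934
postL 0.11279920635923782 0.09841643644913207 0.14969788214473834 41.104446591657236
44.25
```

View pics/k_c.png

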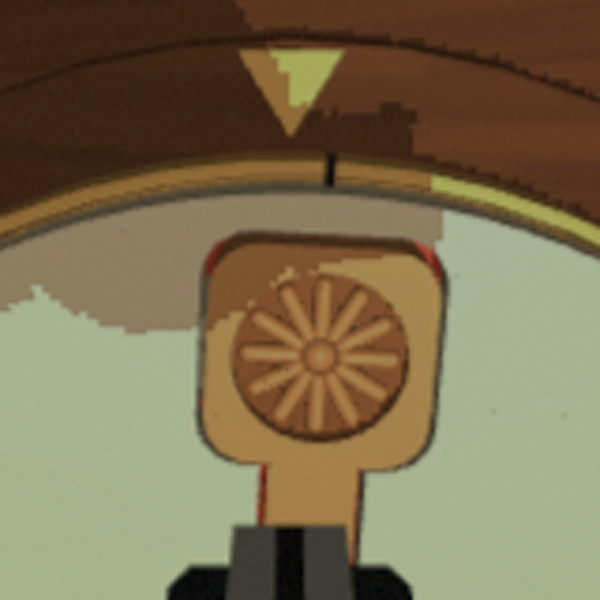

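```bash
python3 - <<'E'
from push import *
def Q(ph,z): a=np.radians(ph); return [*(C+.15*np.array([np.cos(a),np.sin(a)])),z]
Rp=lambda ph:down(np.radians(ph-90))
ctrl.reach(Q(215.9,.16),Rp(215.9)); ctrl.grip(.06,20)
ctrl.move_straight(Q(215.9,.06),Rp(215.9),vel=.15); print(ctrl.current_force().round(1)); ctrl.grip(.026)
ctrl.move_straight(Q(219.1,.06),Rp(219.1),vel=.03); ctrl.grip(0); print(ctrl.current_gripper_width(),ctrl.current_force().round(1)); 
ctrl.wait(.3); ctrl.grip(.022); ctrl.wait(.2); ctrl.grip(.045)
ctrl.move_straight(Q(219.1,.2),vel=.2); ctrl.reach([*(C+.15*e),.2],R)
P=(ctrl.current_ee_pos(),ctrl.current_tcp_rot()); im=camera('wrist');save('l',im);np.savez('l.npz',p=P[0],R=P[1]);print(ctrl.current_t())
E
```

```text
[ 0.5 -0.1  0.2]
0.015116179993550081 [-0.7  0.2  0.1]
50.275
```

View pics/l.png

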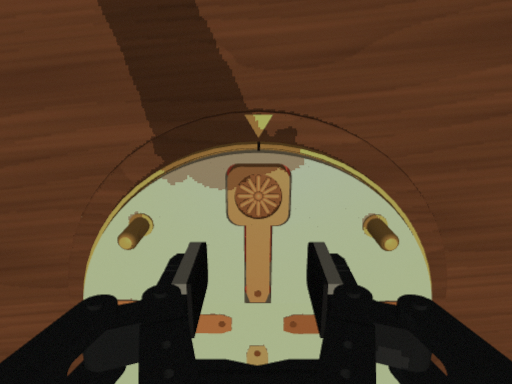

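```bash
python3 - <<'E'
from push import *
im=cv2.imread('pics/l.png'); cv2.imwrite('pics/l_c.png',cv2.resize(im[130:310,190:330],(466,599),interpolation=cv2.INTER_CUBIC))
b_=np.load('l.npz');P=(b_['p'],b_['R'])
for nm,uv,z in(('tick',(259,146),.038),('tip',(260,137),.019),('postR',(390,243),.091),('postL',(126.5,242),.091)):
    x=ray('wrist',[uv],z,P)[0,:2]-C; print(nm,x@e,x@n,np.degrees(np.arctan2(x@n,x@e)))
E
```

```text
tick 0.17582332038844142 -0.0014803921286651743 -0.4824059545737973
tip 0.18127531446634215 -0.0025121827665927792 -0.7939760399814806
postR 0.10647194525185225 -0.10572450568199061 -44.79818250732852
postL 0.1075061090111064 0.10440732177301887 44.16222970677436
```

View pics/l_c.png

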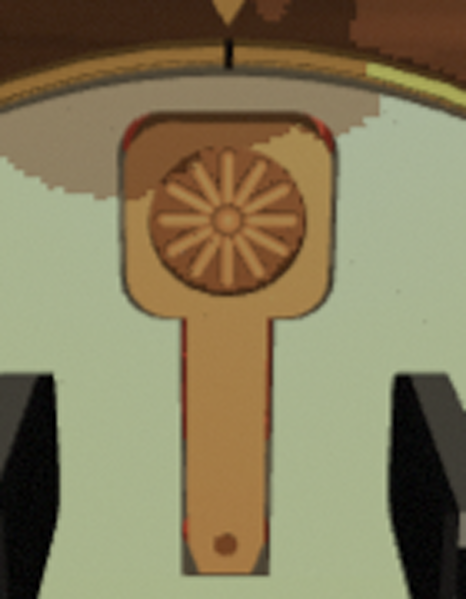

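```bash
python3 - <<'E'
from push import *
save('m_top',camera('top')); im=camera('wrist')
print(np.abs(im.astype(int)-cv2.imread('pics/l.png')[:,:,::-1]).mean())
a=cv2.imread('pics/a_top.png').astype(int);b2=cv2.imread('pics/m_top.png').astype(int)
for n_,(u,v) in dict(bowl=(173,137),jar=(211,125),rama=(140,172),ramb=(368,147),tin=(371,209),tong=(396,178)).items(): print(n_,np.abs(a-b2)[v-15:v+16,u-15:u+16].mean().round(2))
ctrl.sign_off(); print(ctrl.current_t())
E
```

```text
1.9281650119357638
bowl 1.43
jar 1.94
rama 2.16
ramb 1.94
tin 1.88
tong 2.24
the job is handed in; nothing more can be done
the job is handed in; nothing more can be done
```

I turned the tray about 71° by holding one finger post, so the empty cut-out lined up with the arrow. Then I set the 135 mm mould into it and pressed it home at head and handle in turn. The job was handed in at about 50 s of the 72 s limit, with no verdict reported.

**Last checks:**
- **Alignment:** the tick is about 1 mm to the side of the arrow's point, and the tray was at rest.
- **Seating:** pressed down, the fingertips stopped 51.9 mm above the sideboard at the head and 50.5 mm at the handle; fully seated would be 52 and 50.5 mm. The second round of presses gave the same heights. The fingers stop at almost the same height on the foam, so the handle reading cannot fully rule out foam contact. The last close-up shows the mould evenly down in the cut-out.
- **Force:** the hardest press on the mould was about 42 N, well under 100 N.
- **Bystanders:** the top picture around all six is unchanged from the start.

**What went wrong on the way:**
- **Tray drift:** pressing turned the tray about 3.5° clockwise, putting the tick about 9 to 10 mm off. I brought it back with the post and checked the alignment again. I did not press on the mould after that, so its height was not re-measured.
- **Fingers on the foam:** while setting the mould in, the fingers pressed on the foam with about 50 N before I backed off. My stop limit did not trigger because it counts from the start of each short move.

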